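Catch the circuit modules from the gravity dispenser

ROBOT

A 7-joint arm with a two-finger parallel gripper is mounted at the origin on the work surface. World frame = base frame: x ahead of the robot, y to its left, z up, the work surface at z = 0. Lengths are in m, angles in degrees, forces in N, time in s.
With the tool pointing down it reaches from about 0.35 to 0.9 m from the base axis. Payload 7.2 kg.
Tool frame: the origin (TCP) lies midway between the tips of the shut fingers; the grasp point (between the pads) lies 19 mm behind it; z points along the fingers, y is the direction in which the jaws open and shut (so a half turn about z gives the same grasp; the last joint's range is limited). The gripper opens to 88 mm and grips with 3 to 60 N. Pads are 20 mm wide; open, the fingers measure 115 mm over their backs; the gripper's body (75 mm by 178 mm) begins 61 mm behind the grasp point.
Start: joints at [68.342, 23.554, -0.728, 91.456, 0.321, 64.991, -4.71], TCP at [0.191, -0.595, 0.223] pointing down, gripper open.
Joint ranges: [-169.25, 169.25], [-16.82, 113.86], [-84.01, 82.57], [7.8, 145.47], [-59.2, 239.2], [7.22, 106.19], [-163.78, 163.78]. Speed limits (degrees/s): [136.94, 136.94, 172.46, 172.46, 180, 180, 180].

INTERFACE

Orientations are given as a 3x3 rotation matrix whose columns are the frame's x, y, z axes.
In Python, from workcell import telemetry, capture, calibration, robot gives the robot as it stands.
- The arm moves only by the tool play_rows, never from a script. Its argument "plan" is a list of rows, each a list of 7 numbers: the shift along the world's x, y, z in m, then the turn, a rotation vector about the world's x, y, z in rad, then the closure, from 0 (fully open) to 1 (shut). A call has 1 to 5 rows; each row shifts and turns the commanded pose from where the row before left it; what a row does not reach is not made up. A row lasts 1/10 s, in which the tool goes at most 50 mm and 8.59 degrees, less where a joint would pass 70% of its speed; a pose out of reach is approached as far as the arm can. A call is refused whole if a number of a shift passes 0.05 or a number of a turn 0.15, either way. A call with a gripper value outside its range is refused whole. The fingers move at their own pace and stop on an object; "squeeze" is the grip in N (left out, the last holds). Time passes only in rows, so rows that do not move let the fingers close. It gives the time, the measured TCP pose, the force and the opening at its end, in the units of the state.
- telemetry.get_obs(): the state, without advancing time (a new reading comes with each control period).
- capture(name): name is "scene" or "top"; returns (picture, depth): 384x512x3 uint8, red, green, blue; 384x512 float32, m along the optical axis (not along the pixel's ray), 0 where there is no reading.
- calibration(name): a dict with "mtx" (3x3 intrinsics, pixels), "position" and "orientation" of the camera in the world. Camera axes: x right, y down, z forward; pixel columns grow to the right and rows downward; lengths in m; the calibration is good to about 2 mm. A picture is of the moment at which its call begins. calibration takes no time and is no camera call.
- robot.finish_job(): hands the job in, once; it reports no verdict.
The state is a dict: "time": time; "joint_pos": joint angles; "joint_velocities": joint speeds; "joint_torque": joint torques, N m; "tool_pos": TCP position; "tcp_rot": TCP orientation; "contact_force": force on the tool from outside, world axes, zero at the start; "moment": the same for the moment, N m; "grip_width": finger opening in m.
Only numpy, scipy, OpenCV 4.12 (cv2) and the standard library are available. Lean on these libraries where they do the work, as an engineer would, in place of code of your own. Each camera call takes 0.05 s, during which the arm holds its last target. There are 200 camera calls.

TASK

Pick up the blue catch tray by its slanted black grip, hold it under the lip of the tilted chute and press the dispenser's orange release paddle with the tray's far wall, gently but far enough that the gate lifts clear and all three circuit modules slide into the held tray. Then let the paddle spring back and set the tray, upright with all three modules in it, in the middle of the green mat. Only the tray may touch the dispenser, not the gripper or arm, and leave the meter, screwdriver and jar where they are.

Things in the scene. Friction and masses are not known exactly. Their poses are not given: they have to be found in the camera images.
- tray: open blue catch tray, outside 120 (its x) x 130 (its y) x 60 mm high, walls and floor 4 mm, about 0.16 kg. Origin at the centre of its underside, z up when it stands. Its far wall, which presses the paddle, has its outer face at x = +60 mm; the grip is on the -x wall. It starts standing on the bench, grip roughly towards the robot
- tray_grip (a point): grasp point, tray frame (-79, 0, 98.5) mm, on a black rubber tab 10 mm thick, 34 mm wide (tray y). In the plane y = 0 it leans out from the -x rim, 25 degrees off vertical, from (-59, 0, 56) to its free end (-89, 0, 119) mm. Pinch its two broad faces, fingers along the tab (pointing down and to tray +x, 25 degrees off vertical), closing in the tray's xz plane. Axes as the tray's
- dispenser: fixed dispenser. Origin on the bench under the chute lip; x level from the lip back into the dispenser (up the chute), y across, z up. Open aluminium chute 48 mm wide, 140 mm long, floor 4 mm thick, sides 30 mm high, sloping 30 degrees down to the lip, top end 265 mm above the bench. White posts and base stand at x 25 to 165 mm, y within 65 mm; below the lip only the paddle is in the way
- chute_lip (a point): middle of the end of the chute floor, dispenser (0, 0, 170) mm, where modules slide out towards dispenser -x; axes as the dispenser's. An orange gate, 35 mm high and 56 mm wide, shuts it just in front and slides up, square to the chute floor, 1.1 mm per mm of paddle travel: a 22 mm module passes only once the paddle is beyond about 20 mm
- release (a joint): travel of the orange release paddle along dispenser +x in m: 0 sprung out (gate shut) to 0.030 hard against its stop (gate fully up). The spring takes about 3 N to start and 7 N at the stop; let go, it returns and the gate falls shut
- release_face (a point): middle of the paddle's front face (moves with it), an upright plate 70 mm wide, 40 mm high, facing dispenser -x, at dispenser (-12, 0, 115) mm sprung out, (+18, 0, 115) mm pressed home. With the tray's underside 75 to 92 mm above the bench its far wall meets the plate and its rim passes below the lip
- mat: fixed green mat, 190 x 190 x 3 mm thick, on the bench; origin at the centre of its underside
- module1_mid (a point): middle of circuit module 1, a loose rigid grey plastic block 40 x 34 x 22 mm with a red top, about 35 g. All three start in single file on the chute, 40 mm side along it, held back by the gate; this is number 1 from the lip
- module2_mid (a point): middle of circuit module 2, a loose rigid grey plastic block 40 x 34 x 22 mm with a yellow top, about 35 g. All three start in single file on the chute, 40 mm side along it, held back by the gate; this is number 2 from the lip
- module3_mid (a point): middle of circuit module 3, a loose rigid grey plastic block 40 x 34 x 22 mm with a white top, about 35 g. All three start in single file on the chute, 40 mm side along it, held back by the gate; this is number 3 from the lip
- meter: bystander: yellow handheld meter 150 x 80 x 35 mm lying on the bench, origin at the centre of its underside
- driver: bystander: screwdriver 180 mm long lying on the bench along its own x
- jar: bystander: clear jar 60 mm in diameter, 80 mm high, origin at the centre of its underside
There are look-alikes about, which are no part of the job. What is meant by the tray is not red, and is the smaller of those in its own colour.

How it is judged:
By the outcome, as a careful person would: the job done as asked, in the order asked, and still so for the second after the job is handed in, with the robot touching nothing.
It also fails if it takes over 61 s, if anything falls off the work surface, if the arm or the gripper's body presses on something with over 40 N, if the wrist force passes 120 N, or if a joint passes its speed limit or range.

## Working session

There is one attempt and no reset: what is moved stays moved. The work goes in short steps, Python scripts to look and compute and a tool call to move; the robot and the scene stay as the last step left them, time stands still between calls to the robot, and variables do not carry over. Pictures are saved under pics/ and viewed, about 8 in all and at most 12, crops included, and the job is handed in when it is done.

Besides the shell and the picture viewer there is one more tool, called after "Call:" by a JSON object that holds its "name" and its "arguments", one argument or row to a line. play_rows: Moves the arm, as the interface text tells. Its arguments: {"type":"object","properties":{"plan":{"type":"array"},"squeeze":{"type":"number"}},"required":["plan"]}

```bash
ls; mkdir -p pics; python3 - <<'E'
from workcell import telemetry, capture, calibration
import cv2,numpy as np
o=telemetry.get_obs(); print({k:np.round(v,3).tolist() for k,v in o.items()})
for n in("scene","top"):
    p,d=capture(n); np.savez(f"pics/{n}0.npz",p=p,d=d); cv2.imwrite(f"pics/{n}0.png",cv2.resize(p[:,:,::-1],None,fx=1.5,fy=1.5)); print(n,calibration(n))
E
```

```text
pics
{'time': 0.0, 'joint_pos': [68.342, 23.602, -0.727, 91.5, 0.321, 64.992, -4.708], 'joint_velocities': [0.032, -0.026, 0.025, -0.031, -0.028, -0.03, 0.036], 'joint_torque': [-0.001, -58.795, 0.641, -29.107, -0.054, 0.018, 0.0], 'tool_pos': [0.19, -0.595, 0.222], 'tcp_rot': [[0.952, 0.305, -0.001], [0.305, -0.952, 0.001], [-0.0, -0.002, -1.0]], 'contact_force': [0.074, -0.492, 0.237], 'moment': [-0.025, 0.052, 0.01], 'grip_width': 0.088}
scene {'mtx': array([[410.24705137,   0.        , 261.6314744 ],
       [  0.        , 410.24705137, 196.2223473 ],
       [  0.        ,   0.        ,   1.        ]]), 'position': array([ 1.20698504, -0.86994939,  1.28055899]), 'orientation': array([[ 0.79211745,  0.42400399, -0.43905644],
       [ 0.61026369, -0.56350706,  0.55681058],
       [-0.0113215 , -0.70899958, -0.70511801]])}
top {'mtx': array([[354.14255794,   0.        , 250.51885147],
       [  0.        , 354.14255794, 189.48549243],
       [  0.        ,   0.        ,   1.        ]]), 'position': array([ 0.45352582, -0.01284371,  1.15256513]), 'orientation': array([[ 0.027698  , -0.99798867,  0.05702134],
       [-0.99955585, -0.02702372,  0.01256251],
       [-0.01099631, -0.05734397, -0.99829392]])}
```

View pics/scene0.png

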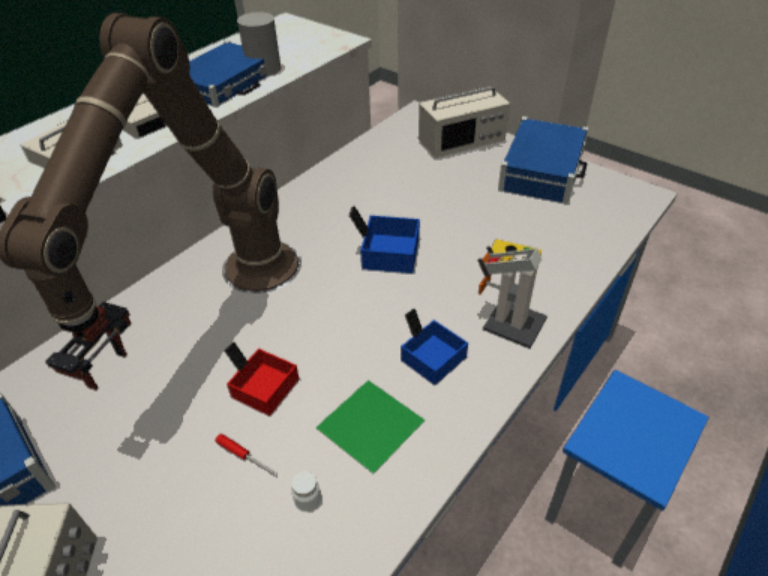

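View pics/top0.png

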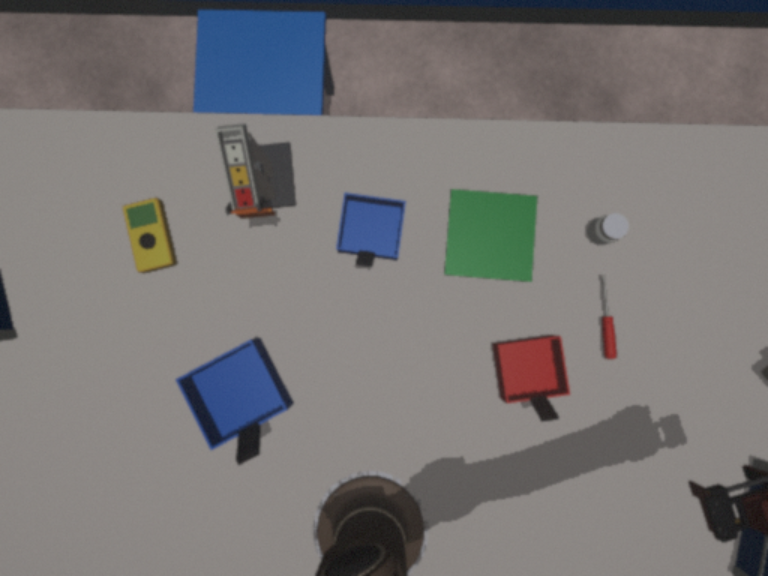

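Scene (1.5x pictures): the tray candidates are the small blue one at top (371,227), the large blue one at (236,393) and the red one at (531,370). The small blue one fits the description. The dispenser is at (243,175) with its lip end at (247,205), and the mat is at (491,235).

```bash
cat > h.py <<'E'
import numpy as np,cv2
from workcell import telemetry,capture,calibration
def ray(n,u,v,z):
    """world point on pixel (u,v) at height z"""
    c=calibration(n); K=c["mtx"]; R=c["orientation"]; p=c["position"]
    d=R@np.linalg.solve(K,[u,v,1.]); return p+d*(z-p[2])/d[2]
def cloud(n,d):
    c=calibration(n); v,u=np.indices(d.shape)
    P=np.stack([u,v,np.ones_like(u)],-1)@np.linalg.inv(c["mtx"]).T*d[...,None]
    return P@c["orientation"].T+c["position"]
def crop(n,p,u0,v0,w,h,s,name):
    cv2.imwrite(f"pics/{name}.png",cv2.resize(p[v0:v0+h,u0:u0+w,::-1],None,fx=s,fy=s,interpolation=cv2.INTER_CUBIC))
E
python3 - <<'E'
from h import *
a=np.load("pics/top0.npz"); p,d=a["p"],a["d"]; X=cloud("top",d)
crop("top",p,135,75,150,112,5,"c1")
hsv=cv2.cvtColor(p,cv2.COLOR_RGB2HSV)
def blob(m,name):
    n,l,s,c=cv2.connectedComponentsWithStats(m.astype(np.uint8))
    for i in range(1,n):
        if s[i,4]>15: 
            q=X[l==i]; print(name,s[i].tolist(),c[i].round(1), 'med',np.median(q,0).round(4),'min',q.min(0).round(3),'max',q.max(0).round(3), cv2.minAreaRect(q[:,:2].astype(np.float32)*1000))
ok=(d>0)&(X[...,2]>-.01)&(X[...,0]<1)
H,S,V=cv2.split(hsv)
blob(ok&(S>100)&(H>40)&(H<80),'green')
blob(ok&(S>100)&(H>100)&(H<130),'blue')
blob(ok&(S>150)&(H<22)&(np.indices(H.shape)[1]>140)&(np.indices(H.shape)[1]<190),'orange')
w=ok&(X[...,1]<.5)&(X[...,1]>.15)&(X[...,0]>.7)&(X[...,2]>.15)
for lo in np.arange(.15,.30,.02):
    q=X[w&(X[...,2]>=lo)&(X[...,2]<lo+.02)]
    if len(q): print(round(lo,2),len(q),q.mean(0).round(4))
E
```

```text
green [297, 127, 60, 60, 3118] [327.  156.4] med [ 0.6341 -0.2452  0.0019] min [ 0.539 -0.34  -0.005] max [ 0.73  -0.149  0.01 ] ((634.6647338867188, -245.2008056640625), (183.74005126953125, 183.94569396972656), 86.78826904296875)
blue [225, 129, 45, 43, 1481] [246.8 150.6] med [0.6458 0.0168 0.0035] min [ 0.574 -0.052 -0.004] max [0.704 0.083 0.066] ((639.2935791015625, 15.472026824951172), (125.64013671875, 118.7059555053711), 83.52739715576172)
blue [0, 189, 7, 30, 116] [  2.2 207.6] med [0.4337 0.7973 0.0203] min [0.405 0.786 0.006] max [0.498 0.819 0.044] ((451.73834228515625, 802.1217651367188), (98.8061294555664, 6.343517780303955), 17.447481155395508)
blue [118, 227, 74, 72, 2982] [154.8 262. ] med [0.2788 0.3019 0.0054] min [ 0.18   0.174 -0.003] max [0.394 0.395 0.09 ] ((286.85113525390625, 285.14532470703125), (157.01499938964844, 172.5983123779297), 29.07017707824707)
blue [492, 353, 17, 31, 211] [500.4 367.6] med [-0.0046 -0.7716  0.041 ] min [-0.043 -0.783  0.007] max [ 0.04  -0.762  0.067] ((-1.6400146484375, -773.0010375976562), (8.930052757263184, 84.79576110839844), 80.20477294921875)
orange [157, 126, 11, 11, 85] [162.5 131.3] med [0.6611 0.2437 0.198 ] min [0.649 0.232 0.19 ] max [0.675 0.257 0.207] ((660.916015625, 244.6056365966797), (25.73843765258789, 24.82271957397461), 7.464470386505127)
orange [157, 139, 15, 4, 43] [163.8 140.7] med [0.6396 0.2468 0.1953] min [0.634 0.223 0.131] max [0.647 0.273 0.201] ((640.2839965820312, 248.1864013671875), (13.469145774841309, 50.0035400390625), 1.748388648033142)
0.15 39 [0.7389 0.2324 0.1599]
0.17 34 [0.7414 0.2325 0.1791]
0.19 28 [0.741  0.2315 0.2004]
0.21 173 [0.7222 0.2477 0.2239]
0.23 397 [0.7407 0.2548 0.2385]
0.25 109 [0.7583 0.2561 0.2598]
```

View pics/c1.png

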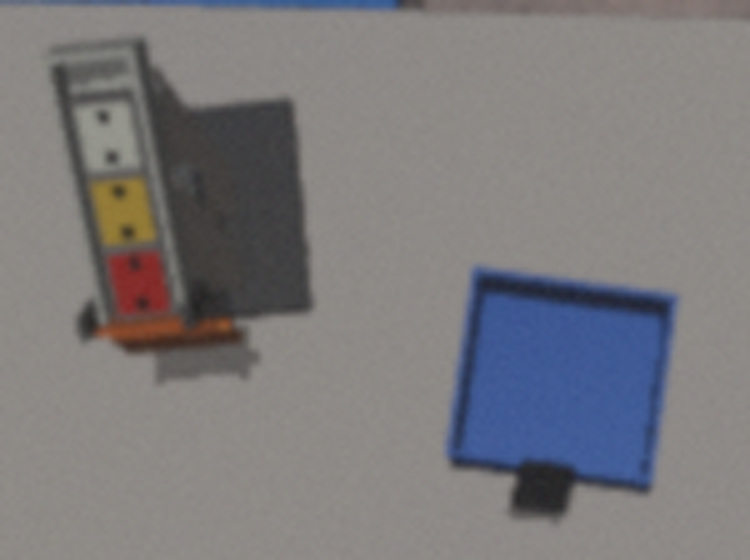

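The crop shows the small blue tray with rim corners at crop px (475,267), (677,295), (648,490), (450,462) and its black tab tip at (540,517). The modules are red (145,282), yellow (122,210) and white (107,135), and the orange gate and paddle are at (165,333). The tray choice is confirmed.

```bash
python3 - <<'E'
from h import *
f=lambda x,y,z:ray("top",135+(x+.5)/5-.5,75+(y+.5)/5-.5,z)[:2]
c=np.array([f(*q,.06) for q in[(475,267),(677,295),(648,490),(450,462)]])
print("corners",c.round(4),"centre",c.mean(0).round(4))
ax=((c[0]+c[1])-(c[2]+c[3]))/2; ay=((c[0]+c[3])-(c[1]+c[2]))/2
print("x yaw",np.degrees(np.arctan2(ax[1],ax[0])),np.linalg.norm(ax),"y",np.degrees(np.arctan2(-ay[0],ay[1])),np.linalg.norm(ay))
print("tab tip",f(540,517,.119),f(545,500,.119))
a=np.load("pics/top0.npz");X=cloud("top",a["d"])
# top centres: disp x of tops for s=20,61,102 approx
m=[]
for q in[(142,283),(122,211),(107,136)]:
    u,v=135+q[0]/5,75+q[1]/5; z=np.median(X[int(v)-2:int(v)+3,int(u)-2:int(u)+3,2]); P=ray("top",u,v,z);m.append(P);print(q,P.round(4))
d=m[2]-m[0];print("disp yaw",np.degrees(np.arctan2(d[1],d[0])),"slope",np.degrees(np.arctan2(d[2],np.hypot(*d[:2]))),np.linalg.norm(d))
# cloud of chute + base: orient via base (scene camera)
s=np.load("pics/scene0.npz");Y=cloud("scene",s["d"])
Z=np.concatenate([X.reshape(-1,3),Y.reshape(-1,3)])
k=(Z[:,0]>.62)&(Z[:,0]<.85)&(Z[:,1]>.12)&(Z[:,1]<.33)
for lo,hi in((.004,.05),(.205,.28)):
    q=Z[k&(Z[:,2]>lo)&(Z[:,2]<hi)]
    print(lo,len(q),cv2.minAreaRect(q[:,:2].astype(np.float32)*1000),np.median(q,0))
crop("scene",s["p"],290,150,90,80,7,"c2")
E
```

```text
corners [[ 0.7065  0.0716]
 [ 0.692  -0.055 ]
 [ 0.5694 -0.04  ]
 [ 0.5836  0.0833]] centre [0.6379 0.015 ]
x yaw -6.204384193258142 0.12339530597019373 y -6.548709375664384 0.12571983022998157
tab tip [0.545625   0.02428875] [0.55570026 0.02164755]
(142, 283) [0.6599 0.2415 0.1985]
(122, 211) [0.6946 0.2489 0.2172]
(107, 136) [0.729  0.2526 0.2383]
disp yaw 9.156142864558673 slope 29.609652240092828 0.08049158074780988
0.004 1441 ((733.275146484375, 224.11306762695312), (211.52447509765625, 206.25755310058594), 1.457919716835022) [0.75924453 0.22480516 0.01066648]
0.205 1386 ((707.8682250976562, 248.71139526367188), (154.75132751464844, 66.31587219238281), 7.137088298797607) [0.72900433 0.24951214 0.23129472]
```

View pics/c2.png

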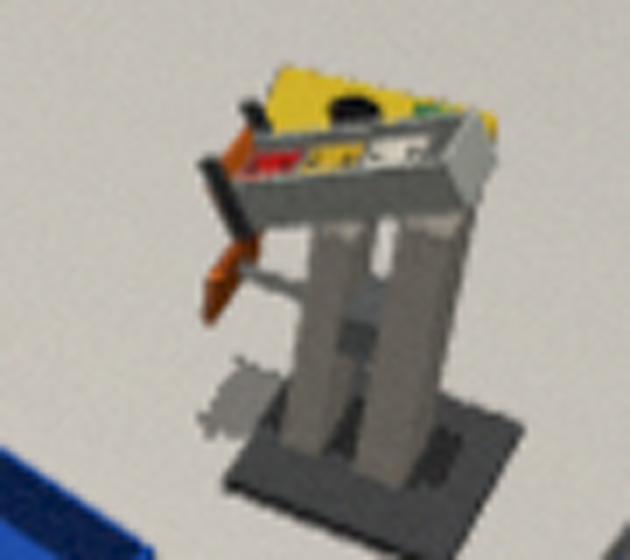

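```bash
python3 - <<'E'
from h import *
s=lambda x,y,z:ray("scene",290+(x+.5)/7-.5,150+(y+.5)/7-.5,z)[:2]
t=lambda x,y,z:ray("top",135+(x+.5)/5-.5,75+(y+.5)/5-.5,z)[:2]
for z in(.01,.02):
    A,B,C=s(225,485,z),s(455,562,z),s(525,430,z); print("base",A,B,C,np.linalg.norm(B-A),np.linalg.norm(C-B),np.degrees(np.arctan2(*(B-A)[::-1])),np.degrees(np.arctan2(*(C-B)[::-1]))-90)
    c=(A+C)/2; print("centre",c)
E1,E2=t(145,40,.265),t(50,50,.265); print("top end",E1,E2,(E1+E2)/2,np.degrees(np.arctan2(*(E2-E1)[::-1]))-90)
L,R=t(102,322,.196),t(187,318,.196);print("lip end",L,R,(L+R)/2)
m=(E1+E2)/2;l=(L+R)/2;print(np.degrees(np.arctan2(*(m-l)[::-1])))
# paddle front face points from depth (orange, below lip), both cams
for n in("scene","top"):
    a=np.load(f"pics/{n}0.npz");X=cloud(n,a["d"]);h=cv2.cvtColor(a["p"],cv2.COLOR_RGB2HSV)
    k=(h[...,0]<16)&(h[...,1]>130)&(X[...,0]>.58)&(X[...,0]<.72)&(X[...,1]>.17)&(X[...,1]<.32)&(X[...,2]<.16)&(X[...,2]>.08)
    q=X[k];print(n,len(q),q.round(3)[::max(1,len(q)//12)].tolist())
E
```

```text
base [0.6965551  0.17780782] [0.83394849 0.20658115] [0.81720094 0.32464062] 0.14037396081498915 0.11924142482679222 11.82810979520246 8.073931831101774
centre [0.75687802 0.25122422]
base [0.70057246 0.16956139] [0.83688449 0.19810826] [0.82026875 0.31523853] 0.1392691403241939 0.11830292904926085 11.828109795202396 8.073931831101746
centre [0.76042061 0.24239996]
top end [0.77236656 0.22852867] [0.76598994 0.27712281] [0.76917825 0.25282574] 7.4757624569238885
lip end [0.63940294 0.2643076 ] [0.64279954 0.21777853] [0.64110124 0.24104307]
5.256232854787137
scene 35 [[0.652, 0.264, 0.119], [0.654, 0.244, 0.129], [0.651, 0.269, 0.109], [0.655, 0.233, 0.132], [0.657, 0.248, 0.122], [0.652, 0.223, 0.133], [0.658, 0.229, 0.131], [0.656, 0.217, 0.134], [0.656, 0.234, 0.121], [0.657, 0.216, 0.13], [0.655, 0.236, 0.113], [0.658, 0.215, 0.125], [0.658, 0.233, 0.112], [0.659, 0.213, 0.122], [0.657, 0.21, 0.117], [0.658, 0.226, 0.105], [0.658, 0.218, 0.106], [0.661, 0.206, 0.105]]
top 43 [[0.654, 0.225, 0.129], [0.653, 0.215, 0.133], [0.65, 0.224, 0.134], [0.651, 0.215, 0.132], [0.646, 0.256, 0.133], [0.646, 0.247, 0.135], [0.646, 0.238, 0.136], [0.648, 0.23, 0.13], [0.647, 0.221, 0.132], [0.648, 0.213, 0.131], [0.643, 0.27, 0.133], [0.643, 0.261, 0.134], [0.643, 0.252, 0.135], [0.644, 0.244, 0.132], [0.642, 0.258, 0.125]]
```

```bash
cat >> h.py <<'E'
from scipy.spatial.transform import Rotation as Ro
c,s_=np.cos(np.radians(25)),np.sin(np.radians(25))
B=np.array([[0,c,s_],[1,0,0],[0,s_,-c]])
def target(p,yaw,back=0.,g=(-.079,0,.0985),tilt=0):
    "TCP pose holding tray with underside centre p and yaw deg"
    Rz=Ro.from_euler('z',yaw,degrees=True).as_matrix()@Ro.from_euler('y',tilt,degrees=True).as_matrix(); R=Rz@B
    return np.array(p)+Rz@np.array(g)+R[:,2]*(.019-back),R
def trayof(o,g=(-.079,0,.0985)):
    R=np.array(o["tcp_rot"])@B.T; return np.array(o["tool_pos"])-np.array(o["tcp_rot"])[:,2]*.019-R@np.array(g),Ro.from_matrix(R).as_euler('zyx',degrees=True)
def delta(p,R,n=1):
    o=telemetry.get_obs(); dp=p-np.array(o["tool_pos"]); rv=Ro.from_matrix(R@np.array(o["tcp_rot"]).T).as_rotvec()
    print("t",o["time"],"F",np.round(o["contact_force"],1),"w",round(o["grip_width"],4),"dp",dp.round(4),"rv",rv.round(4),"| per row",(dp/n).round(4),(rv/n).round(4))
E
python3 - <<'E'
from h import *
p,R=target((.638,.015,0),-6.3,.15); print(p,R); delta(p,R,15)
E
```

```text
[0.50444843 0.02974423 0.21722632] [[ 0.10973431  0.90083455  0.42006605]
 [ 0.99396096 -0.09945306 -0.04637572]
 [ 0.          0.42261826 -0.90630779]]
t 0.1 F [ 0.3  0.5 -1. ] w 0.0876 dp [ 0.3141  0.6246 -0.0047] rv [-0.2927 -0.3581  1.1317] | per row [ 0.0209  0.0416 -0.0003] [-0.0195 -0.0239  0.0754]
```

Call:
{"name": "play_rows", "arguments": {
  "plan": [
    [0.01,0.03,0.03,-0.0195,-0.0239,0.0754,0],
    [0.02,0.042,0.03,-0.0195,-0.0239,0.0754,0],
    [0.022,0.042,0.015,-0.0195,-0.0239,0.0754,0],
    [0.022,0.042,0.005,-0.0195,-0.0239,0.0754,0],
    [0.022,0.042,0,-0.0195,-0.0239,0.0754,0]
  ]
}}

```text
time: 0.6
tool_pos: [0.2854, -0.3998, 0.3006]
tcp_rot: [[0.767, 0.627, 0.136], [0.639, -0.765, -0.074], [0.058, 0.144, -0.988]]
contact_force: [0.1, -0.5, 0.0]
grip_width: 0.0875
```

Call:
{"name": "play_rows", "arguments": {
  "plan": [
    [0.022,0.043,0,-0.0195,-0.0239,0.0754,0],
    [0.022,0.043,0,-0.0195,-0.0239,0.0754,0],
    [0.022,0.043,0,-0.0195,-0.0239,0.0754,0],
    [0.022,0.043,0,-0.0195,-0.0239,0.0754,0],
    [0.022,0.043,0,-0.0195,-0.0239,0.0754,0]
  ]
}}

```text
time: 1.1
tool_pos: [0.3949, -0.1844, 0.2997]
tcp_rot: [[0.469, 0.836, 0.284], [0.881, -0.464, -0.089], [0.057, 0.292, -0.955]]
contact_force: [0.6, -0.3, -0.2]
grip_width: 0.0881
```

Call:
{"name": "play_rows", "arguments": {
  "plan": [
    [0.022,0.043,0,-0.0195,-0.0239,0.0754,0],
    [0.022,0.043,-0.01,-0.0195,-0.0239,0.0754,0],
    [0.022,0.043,-0.015,-0.0195,-0.0239,0.0754,0],
    [0.022,0.043,-0.02,-0.0195,-0.0239,0.0754,0],
    [0,0,0,0,0,0,0]
  ]
}}

```text
time: 1.6
tool_pos: [0.4814, -0.0111, 0.254]
tcp_rot: [[0.175, 0.902, 0.395], [0.984, -0.167, -0.054], [0.017, 0.399, -0.917]]
contact_force: [-0.2, -0.5, -0.1]
grip_width: 0.0878
```

```bash
python3 - <<'E'
from h import *
p,R=target((.638,.015,0),-6.3,.10); delta(p,R); print(telemetry.get_obs()["joint_pos"])
a,d=capture("scene"); crop("scene",a,190,60,170,120,4.5,"c3"); np.savez("pics/s1",p=a,d=d)
E
```

```text
t 1.6 F [-0.2 -0.5 -0.1] w 0.0878 dp [ 0.0441  0.0385 -0.0821] rv [-0.0206 -0.0235  0.0657] | per row [ 0.0441  0.0385 -0.0821] [-0.0206 -0.0235  0.0657]
[ 41.03644016  -4.2587877  -46.45732715 124.11724851   4.04919607
  36.00052169 -19.04511921]
```

View pics/c3.png

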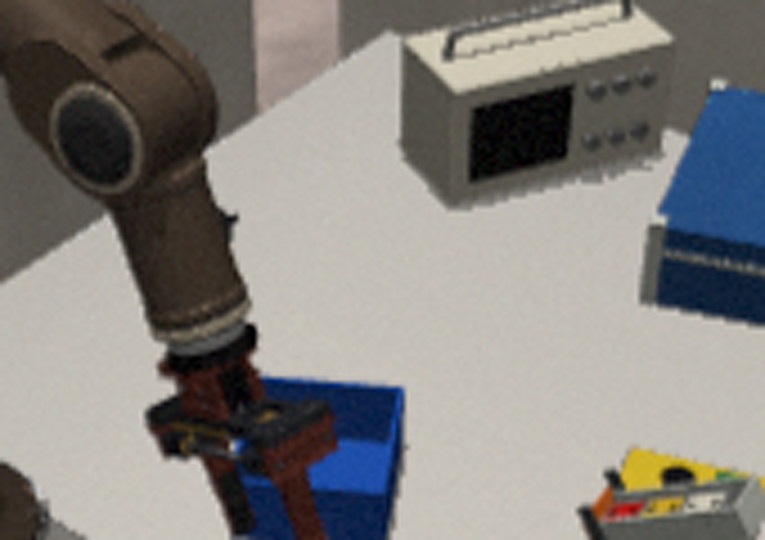

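The close look missed the tray because the crop sat too high. It shows only the gripper and the larger blue tray behind it. I'll move to the pre-grasp and look again, centred properly.

Call:
{"name": "play_rows", "arguments": {
  "plan": [
    [0.014,0.013,-0.025,-0.007,-0.008,0.022,0],
    [0.015,0.013,-0.027,-0.007,-0.008,0.022,0],
    [0.015,0.013,-0.03,-0.007,-0.008,0.022,0],
    [0,0,0,0,0,0,0]
  ]
}}

```text
time: 2.05
tool_pos: [0.524, 0.0215, 0.1715]
tcp_rot: [[0.12, 0.901, 0.416], [0.993, -0.109, -0.051], [-0.001, 0.419, -0.908]]
contact_force: [-0.6, -0.1, -0.2]
grip_width: 0.088
```

```bash
python3 - <<'E'
from h import *
p,R=target((.638,.015,0),-6.3,0); delta(p,R); print(telemetry.get_obs()["joint_pos"].round(1))
a,d=capture("scene"); np.savez("pics/s2",p=a,d=d)
c=calibration("scene")
def pr(x): 
    q=c["mtx"]@c["orientation"].T@(np.array(x)-c["position"]); return q[:2]/q[2]
u0,v0=225,140
im=cv2.resize(a[v0:v0+120,u0:u0+110,::-1],None,fx=5,fy=5,interpolation=cv2.INTER_CUBIC)
Rz=Ro.from_euler('z',-6.3,degrees=True).as_matrix()
for x in[(60,65,60),(60,-65,60),(-60,-65,60),(-60,65,60),(-89,17,119),(-89,-17,119),(60,-65,0),(-60,-65,0)]:
    q=pr(np.array((.638,.015,0))+Rz@np.array(x)/1000); cv2.circle(im,tuple(int(round(k)) for k in ((q-(u0,v0)+.5)*5)),3,(0,255,255),1)
cv2.imwrite("pics/c4.png",im)
E
```

```text
t 2.05 F [-0.6 -0.1 -0.2] w 0.088 dp [ 0.0435  0.0013 -0.0902] rv [ 0.0004 -0.0039  0.0102] | per row [ 0.0435  0.0013 -0.0902] [ 0.0004 -0.0039  0.0102]
[ 31.8  10.4 -48.7 126.6  37.9  28.  -52.7]
```

View pics/c4.png

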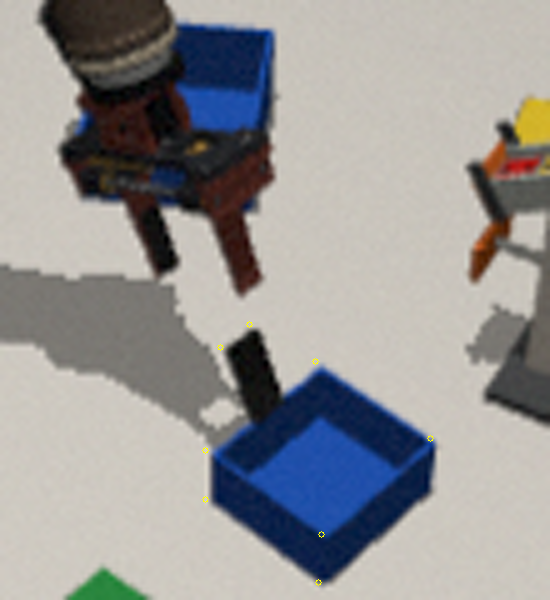

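The picture shows the tray's rim corners at about (322,368), (435,445), (326,540) and (211,458). My model's markers are about 1 raw px off, roughly 3 mm, so I'll shift by half of that and grasp. The tab lies in line below the open fingers.

Call:
{"name": "play_rows", "arguments": {
  "plan": [
    [0.015,0,-0.03,0,-0.001,0.003,0],
    [0.015,0,-0.03,0,-0.001,0.003,0],
    [0.015,0,-0.03,0,-0.001,0.003,0],
    [0,0,0,0,0,0,0],
    [0,0,0,0,0,0,0]
  ]
}}

```text
time: 2.6
tool_pos: [0.5696, 0.0204, 0.0864]
tcp_rot: [[0.114, 0.899, 0.424], [0.994, -0.102, -0.05], [-0.001, 0.427, -0.904]]
contact_force: [0.8, 0.2, 0.1]
grip_width: 0.088
```

Call:
{"name": "play_rows", "arguments": {
  "plan": [
    [0,0,0,0,0,0,0.5],
    [0,0,0,0,0,0,0.8],
    [0,0,0,0,0,0,1],
    [0,0,0,0,0,0,1],
    [0,0,0,0,0,0,1]
  ],
  "squeeze": 20
}}

```text
time: 3.1
tool_pos: [0.5699, 0.0214, 0.0854]
tcp_rot: [[0.112, 0.898, 0.425], [0.994, -0.101, -0.048], [-0.001, 0.427, -0.904]]
contact_force: [0.4, -0.1, 0.3]
grip_width: 0.0515
```

Call:
{"name": "play_rows", "arguments": {
  "plan": [
    [0,0,0,0,0,0,1],
    [0,0,0,0,0,0,1],
    [0,0,0,0,0,0,1],
    [0,0,0,0,0,0,1],
    [0,0,0,0,0,0,1]
  ],
  "squeeze": 50
}}

```text
time: 3.6
tool_pos: [0.5698, 0.0217, 0.0849]
tcp_rot: [[0.112, 0.899, 0.424], [0.994, -0.101, -0.048], [-0.0, 0.427, -0.904]]
contact_force: [0.1, 0.1, -0.3]
grip_width: 0.011
```

```bash
python3 - <<'E'
from h import *
o=telemetry.get_obs(); print(trayof(o),o["joint_pos"].round(1),o["contact_force"].round(1),o["moment"].round(2)); 
p,R=target((.640,.014,0),-6.3,0); delta(p,R)
a,d=capture("scene"); np.savez("pics/s3",p=a,d=d);crop("scene",a,225,140,110,100,5,"c5")
E
```

```text
(array([0.64065955, 0.01364795, 0.00397308]), array([-6.41996219, -0.25182012, -0.04945771])) [ 17.4  22.4 -34.6 126.6  66.   22.5 -78.7] [ 0.1  0.1 -0.3] [ 0.03  0.38 -0.  ]
t 3.6 F [ 0.1  0.1 -0.3] w 0.011 dp [-0.0003  0.0001 -0.0037] rv [0.0009 0.0044 0.0021] | per row [-0.0003  0.0001 -0.0037] [0.0009 0.0044 0.0021]
```

View pics/c5.png

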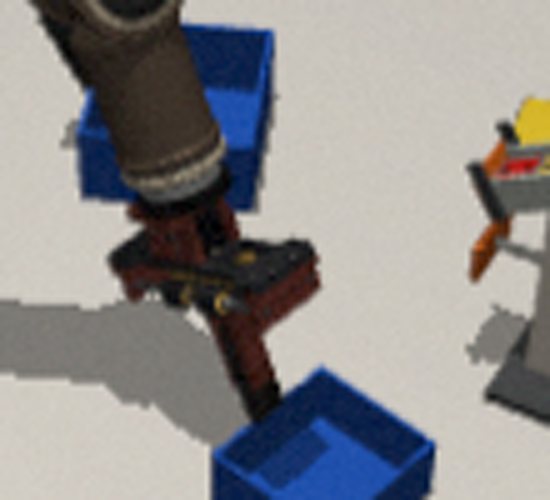

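The pads hold the tab at an 11 mm opening and the tray has not moved. I'll lift it straight up.

Call:
{"name": "play_rows", "arguments": {
  "plan": [
    [0,0,0,0,0,0,1],
    [0,0,0.005,0,0,0,1],
    [0,0,0.01,0,0,0,1],
    [0,0,0.015,0,0,0,1],
    [0,0,0.02,0,0,0,1]
  ]
}}

```text
time: 4.15
tool_pos: [0.5689, 0.0217, 0.1349]
tcp_rot: [[0.111, 0.9, 0.422], [0.994, -0.101, -0.048], [-0.001, 0.425, -0.905]]
contact_force: [0.3, 0.4, -1.4]
grip_width: 0.0097
```

Call:
{"name": "play_rows", "arguments": {
  "plan": [
    [0,0,0.02,0,0,0,1],
    [0,0,0.015,0,0,0,1],
    [0,0,0.005,0,0,0,1],
    [0,0,0,0,0,0,1]
  ]
}}

```text
time: 4.55
tool_pos: [0.57, 0.0213, 0.1756]
tcp_rot: [[0.113, 0.898, 0.425], [0.994, -0.102, -0.049], [-0.001, 0.428, -0.904]]
contact_force: [-0.1, 0.5, -1.4]
grip_width: 0.0096
```

```bash
python3 - <<'E'
from h import *
o=telemetry.get_obs(); print(trayof(o),o["joint_pos"].round(1),o["contact_force"].round(1),o["moment"].round(2)); 
p,R=target((.547,.2257,.088),8,0); delta(p,R,8)
E
```

```text
(array([0.64096187, 0.0131675 , 0.09475527]), array([-6.4669727 , -0.31946755, -0.0703955 ])) [ 29.8  14.9 -47.3 121.6  41.7  30.2 -53.9] [-0.1  0.5 -1.4] [0.04 0.66 0.  ]
t 4.55 F [-0.1  0.5 -1.4] w 0.0096 dp [-0.0933  0.1946 -0.0064] rv [0.0005 0.0057 0.2525] | per row [-0.0117  0.0243 -0.0008] [0.0001 0.0007 0.0316]
```

Lifted: −1.4 N matches the tray's weight. Next I move in front of the dispenser.

Call:
{"name": "play_rows", "arguments": {
  "plan": [
    [-0.014,0.015,-0.001,0,0.001,0.032,1],
    [-0.014,0.025,-0.001,0,0.001,0.032,1],
    [-0.014,0.025,-0.001,0,0.001,0.032,1],
    [-0.013,0.027,-0.001,0,0.001,0.032,1],
    [-0.012,0.027,-0.001,0,0.001,0.032,1]
  ]
}}

```text
time: 5.05
tool_pos: [0.5006, 0.1418, 0.1689]
tcp_rot: [[-0.051, 0.906, 0.42], [0.999, 0.047, 0.02], [-0.001, 0.421, -0.907]]
contact_force: [-0.0, -0.4, -1.9]
grip_width: 0.0097
```

Call:
{"name": "play_rows", "arguments": {
  "plan": [
    [-0.01,0.027,-0.001,0,0.001,0.032,1],
    [-0.008,0.025,0,0,0,0.032,1],
    [-0.008,0.022,0,0,0,0.032,1],
    [0,0,0,0,0,0,1],
    [0,0,0,0,0,0,1]
  ]
}}

```text
time: 5.55
tool_pos: [0.4756, 0.2147, 0.1681]
tcp_rot: [[-0.145, 0.898, 0.416], [0.989, 0.132, 0.06], [-0.001, 0.42, -0.908]]
contact_force: [-0.6, 0.2, -1.4]
grip_width: 0.0103
```

```bash
python3 - <<'E'
from h import *
o=telemetry.get_obs(); print(trayof(o),o["joint_pos"].round(1),o["contact_force"].round(1),o["moment"].round(2)); 
p,R=target((.547,.2257,.088),8,0); delta(p,R)
a,d=capture("scene"); np.savez("pics/s4",p=a,d=d)
b,e=capture("top"); np.savez("pics/t4",p=b,d=e)
A=cv2.resize(a[110:230,230:380,::-1],None,fx=4,fy=4,interpolation=cv2.INTER_CUBIC); 
A=cv2.resize(a[120:230,270:370,::-1],(400,440),interpolation=cv2.INTER_CUBIC);C=cv2.resize(b[80:190,130:230,::-1],(400,440),interpolation=cv2.INTER_CUBIC)
cv2.imwrite("pics/c6.png",np.hstack([A,C]))
E
```

```text
(array([0.54557533, 0.22489666, 0.08658641]), array([ 8.34942232,  0.16227064, -0.08991623])) [ 12.   12.5 -54.5 126.4  46.1  32.7 -68.3] [-0.6  0.2 -1.4] [-0.2   0.58 -0.02]
t 5.55 F [-0.6  0.2 -1.4] w 0.0103 dp [0.0011 0.0011 0.0012] rv [ 0.0016 -0.0028 -0.0061] | per row [0.0011 0.0011 0.0012] [ 0.0016 -0.0028 -0.0061]
```

View pics/c6.png

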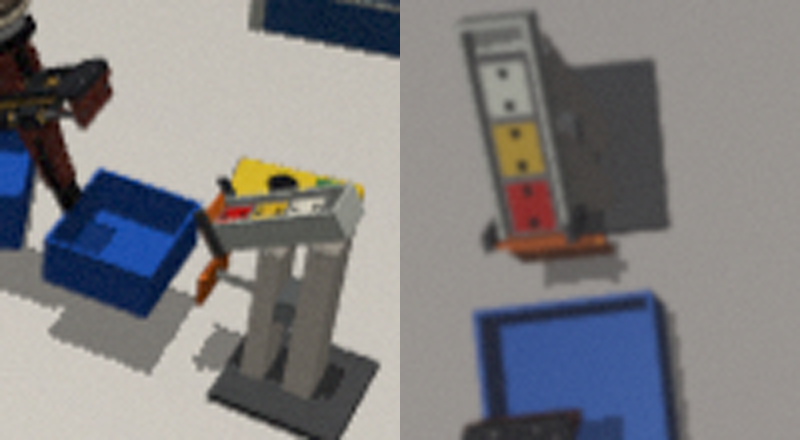

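Left panel: the tray is level in front of the orange paddle, with its rim below the lip. Right panel: the tray front edge is centred at x≈565 and the paddle at about 560, so they are aligned to about 3 mm. I'll approach and press.

Call:
{"name": "play_rows", "arguments": {
  "plan": [
    [0.01,0.0025,0,0,0,-0.003,1],
    [0.01,0.0025,0,0,0,-0.003,1],
    [0.008,0.001,0,0,0,0,1],
    [0.004,0.0006,0,0,0,0,1],
    [0,0,0,0,0,0,1]
  ],
  "squeeze": 60
}}

```text
time: 6.15
tool_pos: [0.5094, 0.2212, 0.1688]
tcp_rot: [[-0.137, 0.899, 0.417], [0.991, 0.124, 0.058], [0.0, 0.421, -0.907]]
contact_force: [-0.6, -0.3, -2.1]
grip_width: 0.0099
```

Call:
{"name": "play_rows", "arguments": {
  "plan": [
    [0.003,0.0004,0,0,0,0,1],
    [0.003,0.0004,0,0,0,0,1],
    [0.003,0.0004,0,0,0,0,1],
    [0,0,0,0,0,0,1]
  ]
}}

```text
time: 6.55
tool_pos: [0.5177, 0.2224, 0.1689]
tcp_rot: [[-0.137, 0.898, 0.417], [0.991, 0.125, 0.057], [-0.001, 0.421, -0.907]]
contact_force: [-3.5, -0.1, -0.5]
grip_width: 0.0097
```

```bash
python3 - <<'E'
from h import *
o=telemetry.get_obs(); print(trayof(o),o["joint_pos"].round(1),o["contact_force"].round(1),o["moment"].round(2)); 
p,R=target((.656-.045*.99,.241-.045*.139,.087),8,0); delta(p,R)
E
```

```text
(array([0.58781511, 0.232102  , 0.08745394]), array([ 7.89900527,  0.101751  , -0.04768271])) [ 10.4  17.  -52.5 121.6  48.9  35.1 -68.3] [-3.5 -0.1 -0.5] [-0.2   1.09 -0.1 ]
t 6.55 F [-3.5 -0.1 -0.5] w 0.0097 dp [ 0.0235  0.0025 -0.0006] rv [ 0.0008 -0.0018  0.0018] | per row [ 0.0235  0.0025 -0.0006] [ 0.0008 -0.0018  0.0018]
```

Contact at about 3.5 N, the spring's preload. Now I press in further.

Call:
{"name": "play_rows", "arguments": {
  "plan": [
    [0.004,0.0005,0,0,0,0,1],
    [0.005,0.0006,0,0,0,0,1],
    [0.005,0.0006,0,0,0,0,1],
    [0.004,0.0005,0,0,0,0,1],
    [0,0,0,0,0,0,1]
  ]
}}

```text
time: 7.05
tool_pos: [0.5356, 0.2247, 0.1687]
tcp_rot: [[-0.138, 0.899, 0.417], [0.99, 0.125, 0.058], [-0.0, 0.421, -0.907]]
contact_force: [-5.8, -0.1, 1.1]
grip_width: 0.01
```

Call:
{"name": "play_rows", "arguments": {
  "plan": [
    [0.003,0.0004,0,0,0,0,1],
    [0.003,0.0004,0,0,0,0,1],
    [0.001,0.0002,0,0,0,0,1],
    [0,0,0,0,0,0,1],
    [0,0,0,0,0,0,1]
  ]
}}

```text
time: 7.55
tool_pos: [0.5412, 0.2253, 0.1677]
tcp_rot: [[-0.138, 0.9, 0.415], [0.99, 0.125, 0.057], [-0.001, 0.418, -0.908]]
contact_force: [-7.6, -0.5, -1.6]
grip_width: 0.0097
```

```bash
python3 - <<'E'
from h import *
o=telemetry.get_obs(); print(trayof(o),o["contact_force"].round(1),o["moment"].round(2)); 
a,d=capture("scene"); b,e=capture("top"); np.savez("pics/t5",p=b,d=e)
A=cv2.resize(a[120:230,270:370,::-1],(400,440),interpolation=cv2.INTER_CUBIC);C=cv2.resize(b[80:190,130:230,::-1],(400,440),interpolation=cv2.INTER_CUBIC)
cv2.imwrite("pics/c7.png",np.hstack([A,C]))
E
```

```text
(array([0.61110338, 0.23495036, 0.08612374]), array([ 7.90711854,  0.25122752, -0.09448053])) [-7.6 -0.5 -1.6] [-0.2   2.39 -0.05]
```

View pics/c7.png

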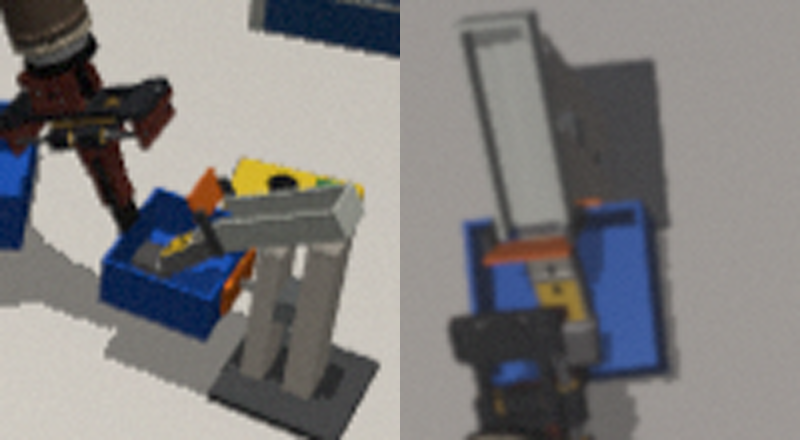

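The gate is up and the chute is empty. Red and yellow are in the tray, and the white module is just passing the lip. I'll hold so they settle.

Call:
{"name": "play_rows", "arguments": {
  "plan": [
    [0,0,0,0,0,0,1],
    [0,0,0,0,0,0,1],
    [0,0,0,0,0,0,1],
    [0,0,0,0,0,0,1],
    [0,0,0,0,0,0,1]
  ]
}}

```text
time: 8.15
tool_pos: [0.5411, 0.2253, 0.1677]
tcp_rot: [[-0.138, 0.9, 0.415], [0.99, 0.125, 0.057], [-0.001, 0.418, -0.908]]
contact_force: [-7.0, -0.0, -2.6]
grip_width: 0.0095
```

```bash
python3 - <<'E'
from h import *
o=telemetry.get_obs(); print(trayof(o),o["contact_force"].round(1),o["moment"].round(2)); 
a,d=capture("scene"); b,e=capture("top"); np.savez("pics/t6",p=b,d=e)
A=cv2.resize(a[150:215,280:350,::-1],(400,372),interpolation=cv2.INTER_CUBIC);C=cv2.resize(b[110:180,135:210,::-1],(400,372),interpolation=cv2.INTER_CUBIC)
cv2.imwrite("pics/c8.png",np.hstack([A,C]))
E
```

```text
(array([0.61106215, 0.23494501, 0.08613265]), array([ 7.91120023,  0.25030708, -0.09862358])) [-7.  -0.  -2.6] [-0.24  2.39  0.02]
```

View pics/c8.png

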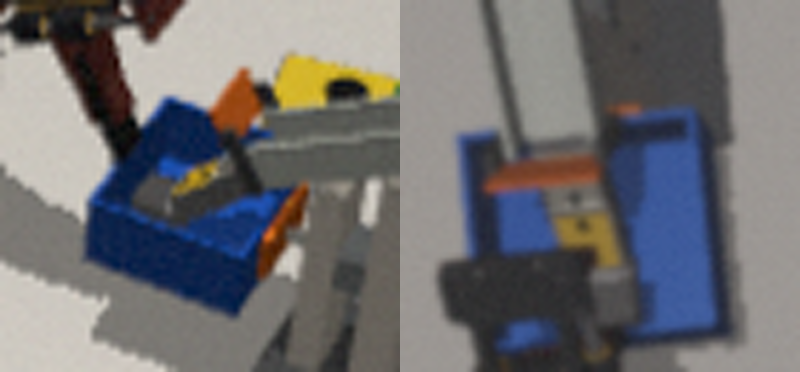

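Nothing has changed since the last look: white at right-panel (575,200) and yellow at (590,240) look piled in a row. I'll check with depth whether white still leans on the lip.

```bash
python3 - <<'E'
from h import *
e=np.load("pics/t6.npz"); X=cloud("top",e["d"])
D=Ro.from_euler('z',8,degrees=True).as_matrix()
for v in range(138,170,2):
    u=int(135+(560+(v-138)*2-400)*75/400)
    for uu in (u,u+4):
        x=(X[v,uu]-[.656,.241,0])@D; print(v,uu,(x*1000).round(0),e["p"][v,uu],end=' | ')
    print()
E
```

```text
138 165 [ -9.   2. 177.] [101  91  87] | 138 169 [ -9.  -8. 171.] [108  97  91] | 
140 165 [-21.  -3. 203.] [119  75  54] | 140 169 [-23. -15. 206.] [116  66  45] | 
142 166 [-30.  -9. 220.] [124  69  45] | 142 170 [-31. -20. 220.] [129  71  46] | 
144 167 [-36. -12. 223.] [133  92  72] | 144 171 [-25.  -9. 162.] [118  91  77] | 
146 168 [-29.   0. 158.] [88 85 81] | 146 172 [-30. -11. 157.] [92 88 86] | 
148 168 [-33.   2. 153.] [100  97  91] | 148 172 [-34.  -9. 150.] [118 115 108] | 
150 169 [-37.   2. 142.] [112 100  71] | 150 173 [-40. -10. 147.] [118 100  66] | 
152 170 [-43.   0. 140.] [115  95  49] | 152 174 [-44. -11. 140.] [116 101  67] | 
154 171 [-48.  -1. 137.] [147 120  54] | 154 175 [-49. -12. 135.] [96 85 67] | 
156 171 [-80. -32. 281.] [105  85  47] | 156 175 [-54. -10. 129.] [116 100  67] | 
158 172 [-58.   0. 121.] [111  93  50] | 158 176 [-236. -223. 1153.] [100  90  73] | 
160 173 [-64.  -2. 122.] [116 106  86] | 160 177 [-63. -11. 107.] [89 85 86] | 
162 174 [-68.  -1. 107.] [112 109 110] | 162 178 [-69. -13. 106.] [72 70 71] | 
164 174 [-74.  -1. 107.] [77 77 78] | 164 178 [-76. -13. 112.] [68 68 69] | 
166 175 [-80.  -3. 107.] [79 77 79] | 166 179 [-80. -13.  98.] [56 58 66] | 
168 176 [-86.  -6. 108.] [78 77 75] | 168 180 [-85. -13.  88.] [48 53 78] |
```

The depth shows a jam. Red lies flat (z≈107 mm), and yellow and white are propped in a sloping train with white's tail still on the lip. I'll lower the tray a few mm within the allowed band and shake it gently sideways with the paddle held.

Call:
{"name": "play_rows", "arguments": {
  "plan": [
    [0,0,-0.003,0,0,0,1],
    [-0.001,0.007,-0.003,0,0,0,1],
    [-0.001,0.007,0,0,0,0,1],
    [0.002,-0.014,0,0,0,0,1],
    [0.001,-0.007,0,0,0,0,1]
  ]
}}

```text
time: 8.75
tool_pos: [0.5418, 0.219, 0.1616]
tcp_rot: [[-0.14, 0.899, 0.414], [0.99, 0.127, 0.058], [0.0, 0.418, -0.908]]
contact_force: [-7.4, 3.2, -3.0]
grip_width: 0.0099
```

Call:
{"name": "play_rows", "arguments": {
  "plan": [
    [-0.004,0.006,0,0,0,0,1],
    [0.003,0.008,0,0,0,0,1],
    [-0.004,-0.007,0,0,0,0,1],
    [0.004,0,0,0,0,0,1],
    [0,0,0,0,0,0,1]
  ]
}}

```text
time: 9.25
tool_pos: [0.541, 0.226, 0.1617]
tcp_rot: [[-0.139, 0.899, 0.415], [0.99, 0.126, 0.059], [0.0, 0.419, -0.908]]
contact_force: [-7.8, 1.9, -3.8]
grip_width: 0.0097
```

```bash
cat >> h.py <<'E'
def look(name):
    o=telemetry.get_obs(); print(trayof(o),o["contact_force"].round(1),o["moment"].round(2),o["grip_width"])
    a,d=capture("scene"); b,e=capture("top"); np.savez("pics/"+name,p=b,d=e,a=a,da=d)
    A=cv2.resize(a[150:215,280:350,::-1],(400,372),interpolation=cv2.INTER_CUBIC);C=cv2.resize(b[110:180,135:210,::-1],(400,372),interpolation=cv2.INTER_CUBIC)
    cv2.imwrite(f"pics/{name}.png",np.hstack([A,C])); prof(cloud("top",e),b)
def prof(X,b):
    "max-height profile along the chute axis, |y|<16 mm, with the colour there"
    x=((X-[.656,.241,0])@Ro.from_euler('z',8,degrees=True).as_matrix()*1000).reshape(-1,3); col=b.reshape(-1,3)
    for lo in range(-96,0,6):
        k=(x[:,0]>=lo)&(x[:,0]<lo+6)&(abs(x[:,1]+4)<16)&(x[:,2]>60)&(x[:,2]<190)
        if k.any(): print(lo,k.sum(),np.percentile(x[k,2],[10,50,90]).round(),np.median(col[k],0))
E
python3 - <<'E'
from h import *
look("k1")
E
```

```text
(array([0.61091967, 0.23580983, 0.08011141]), array([ 7.99460381,  0.25127279, -0.01428964])) [-7.8  1.9 -3.8] [0.27 2.81 0.37] 0.009707952585633074
-96 19 [ 81.  99. 104.] [62. 66. 73.]
-90 23 [ 79. 100. 104.] [75. 72. 78.]
-84 19 [ 79. 100. 103.] [77. 75. 77.]
-78 25 [ 78. 101. 104.] [74. 72. 78.]
-72 21 [ 81. 100. 103.] [88. 86. 89.]
-66 24 [ 80.  99. 103.] [ 98.5  95.  107. ]
-60 20 [ 79. 100. 114.] [90.5 91.5 85.5]
-54 22 [ 77. 114. 119.] [100.  93.  67.]
-48 29 [ 79. 118. 122.] [139. 118.  67.]
-42 25 [ 79. 122. 125.] [127. 112.  70.]
-36 31 [ 78. 125. 129.] [94. 86. 65.]
-30 34 [ 79. 129. 134.] [81.5 76.5 68.5]
-24 32 [ 79. 133. 139.] [78.5 70.5 81.5]
-18 15 [ 78.  81. 132.] [46. 61. 97.]
-12 9 [ 76.  81. 123.] [ 48.  63. 106.]
-6 28 [ 78. 150. 154.] [ 90.   81.  110.5]
```

View pics/k1.png

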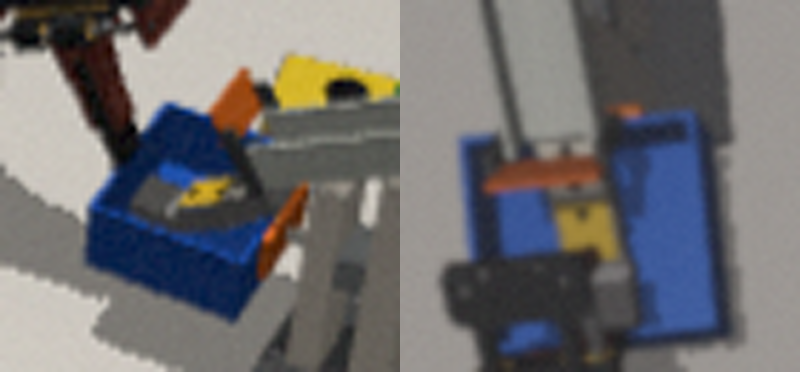

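Progress: yellow has slid down to a slope of about 35°, but white seems still caught under the lip. I'll shake a little wider sideways.

Call:
{"name": "play_rows", "arguments": {
  "plan": [
    [-0.002,0.015,0,0,0,0,1],
    [0.004,-0.028,0,0,0,0,1],
    [-0.004,0.028,0,0,0,0,1],
    [0.004,-0.028,0,0,0,0,1],
    [-0.002,0.013,0,0,0,0,1]
  ]
}}

```text
time: 9.85
tool_pos: [0.542, 0.2201, 0.161]
tcp_rot: [[-0.132, 0.9, 0.414], [0.991, 0.122, 0.05], [-0.005, 0.417, -0.909]]
contact_force: [-6.5, -5.8, -3.2]
grip_width: 0.0095
```

Call:
{"name": "play_rows", "arguments": {
  "plan": [
    [0,0,0.004,0,0,0,1],
    [-0.004,0,-0.004,0,0,0,1],
    [0.004,0,0,0,0,0,1],
    [0,0,0,0,0,0,1],
    [0,0,0,0,0,0,1]
  ]
}}

```text
time: 10.35
tool_pos: [0.5414, 0.2247, 0.1619]
tcp_rot: [[-0.137, 0.899, 0.415], [0.991, 0.125, 0.056], [-0.001, 0.419, -0.908]]
contact_force: [-7.3, -0.9, -2.4]
grip_width: 0.0099
```

```bash
python3 - <<'E'
from h import *
look("k2")
E
```

```text
(array([0.61142537, 0.23431403, 0.08034171]), array([ 7.88271489,  0.21864347, -0.10712033])) [-7.3 -0.9 -2.4] [-0.45  2.19 -0.24] 0.009881350330522561
-96 17 [ 80. 101. 104.] [67. 68. 74.]
-90 19 [ 78.  99. 102.] [66. 65. 76.]
-84 22 [ 81. 100. 104.] [71. 69. 76.]
-78 21 [ 80. 100. 103.] [69. 67. 78.]
-72 23 [ 81. 100. 103.] [67. 77. 93.]
-66 19 [ 79. 100. 105.] [ 87.  90. 113.]
-60 13 [ 79.  80. 102.] [ 62.  89. 139.]
-54 16 [75. 79. 81.] [ 61.5  89.5 152. ]
-48 17 [77. 80. 83.] [ 60.  89. 154.]
-42 22 [77. 79. 80.] [ 60.   89.  153.5]
-36 22 [77. 79. 82.] [ 58.5  87.  151.5]
-30 18 [76. 79. 81.] [ 49.   68.5 115. ]
-24 20 [77. 79. 81.] [ 45.  62. 102.]
-18 19 [78. 79. 82.] [ 46.  62. 103.]
-12 20 [77. 79. 82.] [ 51.5  71.  115.5]
-6 15 [78. 79. 81.] [ 57.  80. 140.]
```

The sloping train is gone. I'll map where the modules are now.

```bash
cat >> h.py <<'E'
def gmap(name,org=(.656,.241,0),yaw=8):
    f=np.load(f"pics/{name}.npz"); D=Ro.from_euler('z',yaw,degrees=True).as_matrix()
    for c,X,p in(("top",cloud("top",f["d"]),f["p"]),("scene",cloud("scene",f["da"]),f["a"])):
        x=((X-np.array(org))@D*1000).reshape(-1,3); col=p.reshape(-1,3).astype(int)
        print(c,"rows disp x, cols y +66..-66; max z 85..190 / hue")
        for lo in range(-120,30,8):
            s=''
            for y in range(64,-72,-8):
                k=(x[:,0]>=lo)&(x[:,0]<lo+8)&(x[:,1]>=y)&(x[:,1]<y+8)&(x[:,2]>-5)&(x[:,2]<260)
                if not k.any(): s+='   .  ';continue
                m=np.median(col[k],0);z=np.median(x[k,2]); r,g,b=m
                h='b' if b>1.25*r else 'y' if r>1.4*b and g>.68*r else 'o' if r>1.5*b else 'w' if r>95 else 'g'
                s+=f'{z:5.0f}{h}'
            print(f'{lo:5d}',s)
E
python3 - <<'E'
from h import *
gmap("k2")
E
```

```text
top rows disp x, cols y +66..-66; max z 85..190 / hue
 -120    .     .     .     .     .     .     .     -2w   -1w   -2w    1w   -3w   -3w   -0w   -3w    1w   -1w
 -112    .    120b  113b  135b  125b  121b   -0g   -1w   -1w   -0w  141g   94b   87b   94b   99b   45w   86b
 -104    .     .    135b  136b  134b  135b   -1g   -2w   -1w   -1w    0w   -1w    2b    0w    0b   -1w  102b
  -96    .     87b   76b   80b   79b   .    102g   .    101g  101g   90b   80b   78b   79b   78b   -0w   96b
  -88    .     81b   82b   79b   82b   .     .     .    101g  102g   82b   80b   80b   79b   79b   81b  108b
  -80    .     .     .     .     .     .     .     .    102g  101g   86b   81b   80b   79b   80b    2b  106b
  -72    .     .     .     .     .     .     .    102g  101g  101w   81b   81b   79b   78b   80b   -2w  104b
  -64    .     .     .     .     .     .     .     .    100w  102w   79b   80b   81b   81b   81b   41b   81b
  -56   137b  132b   .     .     .     .     .     .     77b   80b   79b   80b   79b   80b   78b   40b   93b
  -48   135b  115b   78b  101y  103y  102y  101y   90b   79b   80
[... 2451 characters left out ...]
 79w  204o   -1w  205g    1w   -1w   -1w   94b
  -16    .     .     .     .    205g  202o   94g   99g   79b   76w   -3w   -1w  192b  208b   -2w   -3w  111b
   -8     0w   -4w   .      1w   -1w  193g  113g   94b   37b   -1w   -2w  189g  185b   -2w   -2w    1w   96b
    0    -2w   -2w   -0w   -4w    2w  119g  181w  107b   60w   -5w   -2w  190g  172g   91g    0w    0w   85b
    8    -2w   -2w   -3w   -2w   -2w  176w  197g   66b   -2w    0w   -1w  189g  174g   -2w   -2w   66b  110b
   16    -2w   77w    1w    0w   -1w  130g  185g    0w  129o   .     67w  187g  132w   99g  111b   91b  107b
   24    .     .     .     .    110y  189w  166g  118o  122o  101o  112y  180g  113o  108o    9g   10g    4w
```

All three modules are in the tray. Red and yellow lie flat (top ≈102 mm), white stands in the far corner (top ≈120 mm, below the rim), and the chute floor is bare. I'll back straight off so the paddle springs back.

Call:
{"name": "play_rows", "arguments": {
  "plan": [
    [-0.004,-0.0005,0,0,0,0,1],
    [-0.008,-0.001,0,0,0,0,1],
    [-0.008,-0.001,0,0,0,0,1],
    [-0.008,-0.001,0,0,0,0,1],
    [-0.01,-0.0014,0,0,0,0,1]
  ]
}}

```text
time: 10.95
tool_pos: [0.5051, 0.221, 0.1638]
tcp_rot: [[-0.138, 0.897, 0.419], [0.99, 0.125, 0.058], [0.0, 0.423, -0.906]]
contact_force: [-0.6, 0.8, -2.8]
grip_width: 0.0098
```

Call:
{"name": "play_rows", "arguments": {
  "plan": [
    [-0.012,-0.0017,0,0,0,0,1],
    [-0.015,-0.002,0,0,0,0,1],
    [-0.015,-0.002,0,0,0,0,1],
    [-0.008,-0.001,0,0,0,0,1],
    [0,0,0,0,0,0,1]
  ]
}}

```text
time: 11.45
tool_pos: [0.4539, 0.2138, 0.1633]
tcp_rot: [[-0.138, 0.898, 0.418], [0.99, 0.126, 0.057], [-0.002, 0.422, -0.907]]
contact_force: [1.7, -0.1, -1.5]
grip_width: 0.0096
```

```bash
python3 - <<'E'
from h import *
look("k3"); o=telemetry.get_obs(); t,_=trayof(o); gmap("k3",(t[0]+.06*.99,t[1]+.06*.139,0))
f=np.load("pics/top0.npz");X=cloud("top",f["d"]);print(o["joint_pos"].round(1))
for z in(.003,): 
  # mat centre from both cameras
  for n in("top","scene"):
    p=np.load(f"pics/{n}0.npz")["p"];h=cv2.cvtColor(p,cv2.COLOR_RGB2HSV);m=((h[...,0]>40)&(h[...,0]<80)&(h[...,1]>100)).astype(np.uint8)
    c=max(cv2.findContours(m,0,2)[0],key=cv2.contourArea)[:,0]; q=np.array([ray(n,*k,z)[:2] for k in c],np.float32)*1000; print(n,cv2.minAreaRect(q))
E
```

```text
(array([0.52413123, 0.22346658, 0.0819708 ]), array([ 7.94860506,  0.01844341, -0.09424547])) [ 1.7 -0.1 -1.5] [-0.13  0.79  0.03] 0.009589510383770726
-96 20 [79. 81. 84.] [ 61.  89. 151.]
-90 19 [79. 81. 82.] [ 61.  89. 151.]
-84 22 [79. 82. 84.] [ 59.  86. 148.]
-78 52 [ 83. 117. 137.] [47.  60.5 98.5]
-72 1 [138. 138. 138.] [106. 115. 141.]
-18 13 [ 99. 115. 175.] [74. 58. 47.]
-12 48 [107. 133. 184.] [97.5 62.  44. ]
-6 11 [135. 172. 176.] [108.  75.  65.]
top rows disp x, cols y +66..-66; max z 85..190 / hue
 -120    .     -0w   .     .     .     .     .     -1g   92g  111g   81b  136b  135b  131b    0w  136b  105b
 -112    .     .     .     .     .     .     .     .    104g  102g   82b   80b   83b   82b   81b    1g  110b
 -104    .     .     .     .     .     .     .    105g  103g  103g   86b   81b   82b   83b   80b   -1g  101b
  -96    .     .     .     .     .     .     .     .    103g  104g   84b   80b   81b   82b   81b   40b   99b
  -88   138b  136b   .     .     .     .     .     .    104g  102g   83b   80b   82b   80b   81b   -0b   93b
  -80   137b  105b   81b   82b   82
[... 3175 characters left out ...]
  102b
    0    -2w   95b  106b  109b  103b  106b   82b  112b   93b  100b  109b  112b  100b  103b  117b   88b  103b
    8    .     -2w   -4w   .     -2w    0w   -5w    1w   -0w   -0w   -1w   -1w    2w    3w   -3w   -3w   -1w
   16    -4w   -3w   -4w   -4w   -3w   -2w   -3w    1w    0w   -2w   -3w   -3w   -3w   -3w   -2w   -0w    2w
   24     0w    3w   -2w   -1w   .      0w   -0w    1w    0w    1w    0w   -2w   -5w    3w    1w   -4w    2w
[ 11.1  10.8 -54.8 128.8  46.4  31.7 -71.1]
top ((634.4508056640625, -244.71873474121094), (182.94851684570312, 183.13095092773438), 86.75090026855469)
scene ((-1863.15185546875, 837.228759765625), (1216.616455078125, 1642.9447021484375), 62.05465316772461)
```

The paddle is back out (its orange front is at about −12 to −18 mm). Red, yellow and white are all inside the tray. Now I carry it to the mat.

```bash
python3 - <<'E'
from h import *
p,R=target((.636,-.245,.085),-3.0); delta(p,R,1)
t,_=trayof(telemetry.get_obs())
E
```

```text
t 11.55 F [-1.4  0.3 -3.1] w 0.0097 dp [ 0.1099 -0.4553  0.0028] rv [ 0.0006 -0.0003 -0.1901] | per row [ 0.1099 -0.4553  0.0028] [ 0.0006 -0.0003 -0.1901]
```

Call:
{"name": "play_rows", "arguments": {
  "plan": [
    [0.002,-0.01,0.003,0,0,-0.005,1],
    [0.005,-0.02,0,0,0,-0.01,1],
    [0.007,-0.03,0,0,0,-0.013,1],
    [0.008,-0.035,0,0,0,-0.015,1],
    [0.008,-0.035,0,0,0,-0.015,1]
  ]
}}

```text
time: 12.05
tool_pos: [0.4857, 0.0829, 0.1663]
tcp_rot: [[-0.08, 0.904, 0.421], [0.997, 0.073, 0.033], [-0.0, 0.422, -0.907]]
contact_force: [0.2, 0.0, -4.1]
grip_width: 0.0097
```

Call:
{"name": "play_rows", "arguments": {
  "plan": [
    [0.008,-0.035,0,0,0,-0.015,1],
    [0.008,-0.035,0,0,0,-0.015,1],
    [0.009,-0.035,0,0,0,-0.015,1],
    [0.009,-0.035,0,0,0,-0.015,1],
    [0.009,-0.035,0,0,0,-0.015,1]
  ]
}}

```text
time: 12.55
tool_pos: [0.5284, -0.0932, 0.1661]
tcp_rot: [[-0.004, 0.907, 0.422], [1.0, 0.004, 0.001], [-0.001, 0.422, -0.907]]
contact_force: [0.4, -0.3, -3.0]
grip_width: 0.0098
```

Call:
{"name": "play_rows", "arguments": {
  "plan": [
    [0.009,-0.035,0,0,0,-0.015,1],
    [0.009,-0.035,0,0,0,-0.015,1],
    [0.008,-0.03,0,0,0,-0.012,1],
    [0.006,-0.025,0,0,0,-0.01,1],
    [0.004,-0.015,0,0,0,-0.005,1]
  ]
}}

```text
time: 13.05
tool_pos: [0.564, -0.2342, 0.1655]
tcp_rot: [[0.055, 0.906, 0.42], [0.998, -0.05, -0.024], [-0.0, 0.421, -0.907]]
contact_force: [-0.6, -0.4, -2.6]
grip_width: 0.0098
```

Call:
{"name": "play_rows", "arguments": {
  "plan": [
    [0.001,-0.006,0,0,0,0,1],
    [0,0,0,0,0,0,1],
    [0,0,0,0,0,0,1]
  ]
}}

```text
time: 13.35
tool_pos: [0.5647, -0.2356, 0.1659]
tcp_rot: [[0.05, 0.906, 0.42], [0.999, -0.046, -0.021], [-0.0, 0.421, -0.907]]
contact_force: [0.2, -0.0, -3.7]
grip_width: 0.0099
```

```bash
python3 - <<'E'
from h import *
o=telemetry.get_obs();t,e=trayof(o);print(t,e,o["joint_pos"].round(1),o["contact_force"].round(1))
p,R=target((.636,-.245,.010),-3.0); delta(p,R,1)
# refine mat centre: 4 corners vs robot-known tray in the pictures
a,d=capture("top"); h=cv2.cvtColor(a,cv2.COLOR_RGB2HSV)
X=cloud("top",d); 
m=((h[...,0]>100)&(h[...,0]<130)&(h[...,1]>100)&(X[...,0]>.5)&(X[...,0]<.75)&(X[...,1]<-.1)&(X[...,2]>.07)).astype(np.uint8)
c=max(cv2.findContours(m,0,2)[0],key=cv2.contourArea)[:,0]; q=np.array([ray("top",*k,t[2]-.004+.06)[:2] for k in c],np.float32)*1000; print("tray seen",cv2.minAreaRect(q))
s=np.load("pics/scene0.npz")["p"];h=cv2.cvtColor(s,cv2.COLOR_RGB2HSV);m=((h[...,0]>40)&(h[...,0]<80)&(h[...,1]>100)).astype(np.uint8);m[:200]=0
c=max(cv2.findContours(m,0,2)[0],key=cv2.contourArea)[:,0]; q=np.array([ray("scene",*k,.003)[:2] for k in c],np.float32)*1000; print("scene mat",cv2.minAreaRect(q))
E
```

```text
[ 0.63542262 -0.23915653  0.08449674] [-2.88997877  0.1045439  -0.00520181] [ 64.9  22.9 -51.3 115.3  23.9  27.2  -2.3] [ 0.2 -0.  -3.7]
t 13.35 F [ 0.2 -0.  -3.7] w 0.0099 dp [ 0.0004 -0.0057 -0.0746] rv [ 0.0001 -0.0018 -0.0019] | per row [ 0.0004 -0.0057 -0.0746] [ 0.0001 -0.0018 -0.0019]
tray seen ((632.8035888671875, -233.3992156982422), (132.90821838378906, 122.95291900634766), 87.07909393310547)
scene mat ((639.2698974609375, -246.37477111816406), (186.20574951171875, 186.089111328125), 86.69278717041016)
```

Call:
{"name": "play_rows", "arguments": {
  "plan": [
    [0,-0.003,-0.01,0,0,0,1],
    [0.001,-0.004,-0.018,0,0,0,1],
    [0,0,-0.018,0,0,0,1],
    [0,0,-0.015,0,0,0,1],
    [0,0,-0.008,0,0,0,1]
  ]
}}

```text
time: 13.9
tool_pos: [0.5649, -0.2431, 0.0951]
tcp_rot: [[0.051, 0.907, 0.419], [0.999, -0.046, -0.021], [0.0, 0.419, -0.908]]
contact_force: [-0.3, 0.1, -3.4]
grip_width: 0.0099
```

Call:
{"name": "play_rows", "arguments": {
  "plan": [
    [0,0,-0.002,0,0,0,1],
    [0,0,-0.002,0,0,0,1],
    [0,0,-0.002,0,0,0,1],
    [0,0,0,0,0,0,1],
    [0,0,0,0,0,0,1]
  ]
}}

```text
time: 14.4
tool_pos: [0.566, -0.2442, 0.0915]
tcp_rot: [[0.052, 0.905, 0.421], [0.999, -0.047, -0.023], [-0.001, 0.422, -0.907]]
contact_force: [0.4, 0.3, -3.3]
grip_width: 0.01
```

```bash
python3 - <<'E'
from h import *
o=telemetry.get_obs();t,e=trayof(o);print(t,e,o["contact_force"].round(1),o["moment"].round(2))
E
```

```text
[ 0.63681367 -0.2480193   0.01013023] [-3.00232896  0.04506111 -0.04659267] [ 0.4  0.3 -3.3] [-0.02  0.84 -0.02]
```

Call:
{"name": "play_rows", "arguments": {
  "plan": [
    [0,0.001,-0.001,0,0,0,1],
    [0,0,-0.001,0,0,0,1],
    [0,0,-0.001,0,0,0,1],
    [0,0,0,0,0,0,1],
    [0,0,0,0,0,0,1]
  ]
}}

```text
time: 14.9
tool_pos: [0.5659, -0.243, 0.0881]
tcp_rot: [[0.052, 0.906, 0.421], [0.999, -0.047, -0.022], [-0.001, 0.422, -0.907]]
contact_force: [0.4, 0.7, -3.4]
grip_width: 0.0099
```

Call:
{"name": "play_rows", "arguments": {
  "plan": [
    [0,0,-0.001,0,0,0,1],
    [0,0,0,0,0,0,1],
    [0,0,0,0,0,0,1]
  ]
}}

```text
time: 15.2
tool_pos: [0.5663, -0.2432, 0.0877]
tcp_rot: [[0.052, 0.905, 0.422], [0.999, -0.047, -0.023], [-0.001, 0.423, -0.906]]
contact_force: [-4.1, -0.0, 5.5]
grip_width: 0.01
```

The tray is seated: the vertical force went from −3.4 to +5.5 N. I'll release and back out along the tab.

Call:
{"name": "play_rows", "arguments": {
  "plan": [
    [0,0,0,0,0,0,0.8],
    [0,0,0,0,0,0,0.6],
    [0,0,0,0,0,0,0.4],
    [0,0,0,0,0,0,0.4],
    [0,0,0,0,0,0,0.4]
  ]
}}

```text
time: 15.7
tool_pos: [0.5659, -0.243, 0.087]
tcp_rot: [[0.052, 0.906, 0.421], [0.999, -0.047, -0.022], [-0.0, 0.421, -0.907]]
contact_force: [-0.7, 0.4, -0.5]
grip_width: 0.046
```

Call:
{"name": "play_rows", "arguments": {
  "plan": [
    [-0.004,0,0.009,0,0,0,0.4],
    [-0.008,0,0.018,0,0,0,0.4],
    [-0.012,0.001,0.027,0,0,0,0.4],
    [-0.015,0.001,0.032,0,0,0,0.4],
    [-0.015,0.001,0.032,0,0,0,0.4]
  ]
}}

```text
time: 16.2
tool_pos: [0.5113, -0.2394, 0.2057]
tcp_rot: [[0.051, 0.906, 0.42], [0.999, -0.046, -0.021], [0.0, 0.421, -0.907]]
contact_force: [-0.4, -1.7, 1.2]
grip_width: 0.0525
```

Call:
{"name": "play_rows", "arguments": {
  "plan": [
    [-0.03,0,0.04,0,0,0,0.4],
    [-0.03,0,0.04,0,0,0,0.4],
    [-0.03,0,0.03,0,0,0,0.4],
    [0,0,0,0,0,0,0.4],
    [0,0,0,0,0,0,0.4]
  ]
}}

```text
time: 16.7
tool_pos: [0.4519, -0.2477, 0.2753]
tcp_rot: [[0.067, 0.906, 0.418], [0.998, -0.058, -0.035], [-0.007, 0.419, -0.908]]
contact_force: [0.5, 0.9, 0.8]
grip_width: 0.053
```

```bash
python3 - <<'E'
from h import *
o=telemetry.get_obs();print(o["time"],o["contact_force"].round(1),o["grip_width"],np.abs(o["joint_velocities"]).max())
a,d=capture("scene"); b,e=capture("top")
A=cv2.resize(a[190:320,200:320,::-1],(400,433),interpolation=cv2.INTER_CUBIC);C=cv2.resize(b[70:200,125:395,::-1],(400,193),interpolation=cv2.INTER_CUBIC)
C2=cv2.resize(b[115:199,285:370,::-1],(400,395),interpolation=cv2.INTER_CUBIC)[:240]
C2=cv2.resize(b[118:198,287:367,::-1],(400,400),interpolation=cv2.INTER_CUBIC)
cv2.imwrite("pics/fin.png",np.hstack([np.vstack([A,np.zeros((160,400,3),np.uint8)]),np.vstack([C2,C])]))
E
```

```text
16.7 [0.5 0.9 0.8] 0.05295144218976445 5.171204109522404
```

View pics/fin.png

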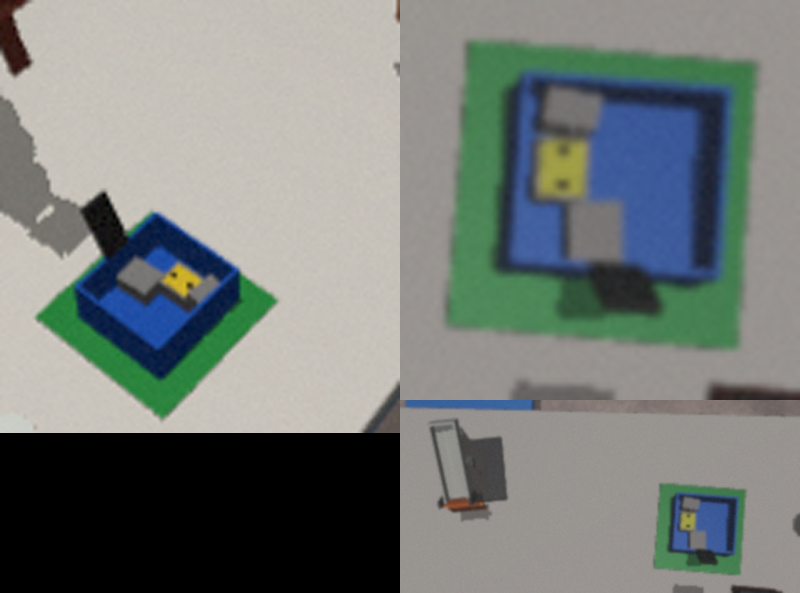

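The final picture shows the tray upright and centred on the mat (margins about 40 px on each visible side). All three modules are inside, the gate is shut and the chute is empty. I'll let the arm settle and hand in.

Call:
{"name": "play_rows", "arguments": {
  "plan": [
    [0,0,0,0,0,0,0.4],
    [0,0,0,0,0,0,0.4],
    [0,0,0,0,0,0,0.4],
    [0,0,0,0,0,0,0.4],
    [0,0,0,0,0,0,0.4]
  ]
}}

```text
time: 17.3
tool_pos: [0.453, -0.2454, 0.2754]
tcp_rot: [[0.061, 0.906, 0.419], [0.998, -0.054, -0.03], [-0.004, 0.42, -0.907]]
contact_force: [0.5, 1.2, -0.1]
grip_width: 0.0528
```

```bash
python3 -c "
from workcell import robot,telemetry
o=telemetry.get_obs();print(o['time'],abs(o['joint_velocities']).max(),o['contact_force'])
print(robot.finish_job())"
```

```text
17.3 0.5527472700613975 [ 0.53529852  1.21275027 -0.1371763 ]
the job is handed in; nothing more can be done
None
```

The job is handed in at 17.3 s. The small blue tray stands upright on the green mat with all three modules in it, the paddle has sprung back and the gate is shut. No verdict was reported.

- **Pressing the paddle:** I held the tray under the lip and pressed the paddle in about 28 mm with the tray's far wall, at up to about 8 N.
- **Jam:** The modules first jammed in a row, with the white one's tail still on the lip. I lowered the tray about 6 mm and shook it gently sideways with the paddle held in, and all three dropped in. In the widest shake the sideways force at the wrist reached about 6 N.
- **Last checks:** The final picture shows the three modules in the tray and the chute empty. Yellow lies face up; red and white show only grey sides. White was standing on end in the far corner when I last measured depth. The arm was clear and at rest.
- **Disagreement:** The two cameras differed by 3–5 mm on where the tray and mat were. Centring on the mat is therefore good to about 5 mm, out of roughly 30 mm of margin all round.
- **Not checked:** I did not re-measure the meter, screwdriver and jar at the end. The arm kept clear of them throughout and no unexpected contact force showed.

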